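Roll a battery into its charger bay, cover it and switch on

TASK

Finish loading the battery charger: one battery already lies in its bay, the other lies on the apron in front. Without picking it up, slide that battery along the apron until it lies in front of the middle of the empty bay, then roll it over the crest so that it settles in the trough of the bay. Then swing the clear cover fully shut, and last slide the orange switch fully away from the robot; leave everything else on the table alone.

Things in the scene. Friction and masses are not known exactly. Their poses are not given: they have to be found in the camera images.
- charger: Smooth white battery charger (friction 0.25), fixed on the table; origin at table height. Its x points from its front edge (robot side) to its back, its y to its left; all numbers are mm in its frame. Body x -71..46, y -73..73; apron in front, then two bays side by side, then a rear deck (top z 24). On its left a control pod, x -32..46, y 72..116, top z 26, carries the switch.
- apron_middle (a point): Middle of the apron's top (charger x -48, y 0, z 15): flat, x -65..-30, y -69..69. Lip along its front edge (x -71..-65, top z 20), low walls at its sides (|y| 69..73, top z 18). From x -30 it rises 2 mm to a crest at x -22, z 17, behind which the troughs begin.
- battery: The loose battery, red and white, a cylinder 50 mm long and 17 mm in diameter, 23 g, lying with its axis (its y) about parallel to the charger's y on the right part of the apron, in front of the full bay; it stays where it is left on the flat. Origin 7 mm off the axis, at half length (it goes round as the battery rolls).
- battery_middle (a point): Middle of the loose battery, on its axis. On the apron it is at charger z 23; over the crest at z 25.
- battery_full: The second battery, of the same kind, lying loose in the right bay, where it must stay.
- battery_full_middle (a point): Middle of the second battery, on its axis.
- empty_bay (a point): Where the middle of a battery settled in the middle of the left, empty bay lies (charger x -8, y 36, z 14.5); axes as the charger's. The trough runs along y with two 45 degree sides, from the crest (x -22, z 17) down and up to x 14, z 24. It is y 5..67, 12 mm longer than the battery; the walls at its ends rise to z 25, from x -22 back.
- full_bay (a point): The same for the right, full bay (charger x -8, y -36, z 14.5).
- cover (a joint): Angle of the clear cover with grey rim, rad: 0 fully shut (level over both bays), 1.4 to 1.9 at the start (1.57 upright, more leans back). A stiff hinge (0.035 N m) keeps it where it is left. Plate 60 mm from hinge to front edge, 140 mm wide, 3 mm thick; shut, its upper face is at charger z 29.
- cover_hinge (a point): Middle of the cover's hinge line, which runs along the charger's y (charger x 38, y 0, z 27.5).
- cover_tab (a point): Outer face of the grey finger tab (12 by 32 mm) at the middle of the cover's free edge, 67 mm from the hinge line.
- switch (a joint): Travel of the slide switch, m: 0 to 0.005 off (towards the robot; starts there), 0.018 fully on (charger +x); slides against 1.5 N and stays.
- switch_top (a point): Middle of the top of the orange switch knob, 14 (along x) by 16 mm, 14 mm tall; it stands on the pod (top z 26) and its top is at charger z 41. At 0 it is at charger x -2, y 94.
- egg_timer: White hen-shaped kitchen timer, 48 mm wide, 60 mm tall; leave alone.
- mug: Orange mug, 81 mm wide, 101 mm tall; leave alone.
- eraser: Blue and white eraser, 20x45x13 mm; leave alone.
- lemon: Lemon, 71x53x51 mm; leave alone.
Not all that is in view belongs to the job. Of the things that look like the charger, the smaller one is meant.

How it is judged:
By the outcome, as a careful person would: the job done as asked, in the order asked, and still so for the second after the job is handed in, with the robot touching nothing.
It also fails if it takes over 58 s, if anything falls off the work surface, if the arm or the gripper's body presses on something with over 40 N, if the wrist force passes 120 N, or if a joint passes its speed limit or range.

ROBOT

A 6-joint arm with a two-finger parallel gripper is mounted at the origin on a cart in front of the work surface, level with it; the furniture and walls round the work are solid. World frame = base frame: x ahead of the robot, y to its left, z up, the work surface at z = 0. Lengths are in m, angles in rad, forces in N, time in s.
With the tool pointing down it reaches from about 0.325 to 0.85 m from the base axis. Payload 15.5 kg.
Tool frame: the origin (TCP) lies midway between the tips of the shut fingers; the grasp point (between the pads) lies 19 mm behind it (bot.grasp_offset is the distance from the TCP to the grasp point, in m); z points along the fingers, y is the line along which they close (so a half turn about z gives the same grasp; the last joint's range is limited). The gripper opens to 91 mm and grips with 3 to 60 N. Pads are 32 mm wide; open, the fingers measure 118 mm over their backs; the gripper's body (76 mm by 178 mm) begins 60 mm behind the grasp point.
Start: joints at [1.113, 0.494, 1.345, -0, 1.302, -0.096], TCP at [0.222, 0.584, 0.214] pointing down, gripper open.
Joint ranges: [-2.91, 2.91], [-0.82, 2.16], [0.22, 2.67], [-1.22, 4.37], [0.12, 2.79], [-3.08, 3.08]. Speed limits (rad/s): [1.89, 1.89, 2.57, 3.01, 3.01, 3.01].

INTERFACE

Orientations are given as [roll, pitch, yaw] about the fixed x, y, z axes, in that order (R = Rz(yaw) Ry(pitch) Rx(roll)).
In Python, from cell import bot gives the robot as it stands. The module is installed in compiled form; this text tells all that it offers.
- The arm moves only by the tool play_rows, never from a script. Its argument "steps" is a list of rows, each a list of 4 numbers: the shift along the tool's x, y, z scaled (see below), then the turn about the tool's z scaled (see below). A call has 1 to 20 rows; each row shifts and turns the commanded pose from where the row before left it, along the tool's axes as they then stand; what a row does not reach is not made up. The controller multiplies each number of a shift by 0.25 m and each number of a turn by 360 degrees. A row lasts 1/10 s, in which the tool goes at most 50 mm and 8.59 degrees, less where a joint would pass 70% of its speed; a pose out of reach is approached as far as the arm can. A call with a number of a shift or a turn outside -1 to 1 is refused whole. A call with a gripper value outside its range is refused whole. "jaw" is the opening, from 0 (shut) to 1 (fully open), set as the call begins (left out, the last holds). The fingers move at their own pace and stop on an object; the grip force is fixed at half the most. Time passes only in rows, so rows that do not move let the fingers close. It gives the time, the measured TCP pose, the force, the opening and the grip force at its end, in the units of the state.
- bot.get_state(): the state, without advancing time (a new reading comes with each control period).
- bot.grab_frame(name): name is "side" or "top" or "wrist"; returns the picture (420x560x3 uint8, red, green, blue); there is no depth.
- bot.camera_model(name): a dict with "mtx" (3x3 intrinsics, pixels), "R" (3x3) and "t" (3): a world point X has camera coordinates R X + t; the wrist camera has in their place "hand_eye" (4x4, takes a point from camera to tool coordinates, whose origin is the TCP and whose axes are the flange's). Camera axes: x right, y down, z forward; pixel columns grow to the right and rows downward; lengths in m; the calibration is good to about 2 mm. A picture is of the moment at which its call begins: read the wrist's pose just before it. camera_model takes no time and is no camera call.
- bot.sign_off(): hands the job in; it is judged then, once.
The state is a dict: "time_s": time; "joint_pos": joint angles; "qd": joint speeds; "joint_torque": joint torques, N m; "tcp_pos": TCP position; "ee_rot": TCP orientation; "force": force on the tool from outside, world axes, zero at the start; "ft_torque": the same for the moment, N m; "opening": opening from 0.0 (shut) to 1.0 (fully open); "gripper_force": force on a finger pad.
Only numpy, scipy, OpenCV 4.12 (cv2) and the standard library are available. Lean on these libraries where they do the work, as an engineer would, in place of code of your own. Each camera call takes 0.05 s, during which the arm holds its last target. There are 200 camera calls.

## Working session

There is one attempt and no reset: what is moved stays moved. The work goes in short steps, Python scripts to look and compute and a tool call to move; the robot and the scene stay as the last step left them, time stands still between calls to the robot, and variables do not carry over. Pictures are saved under pics/ and viewed, at most 10 in all, crops included, and the job is handed in when it is done.

Besides the shell and the picture viewer there is one more tool, called in YAML: its name, and indented under it one key for each argument. play_rows: Moves the arm, as the interface text tells. Shifts and turns lie within -1 to 1; 1 stands for 0.25 m of shift or 360 degrees of turn. Its arguments: {"type":"object","properties":{"steps":{"type":"array"},"jaw":{"type":"number"}},"required":["steps"]}

```bash
mkdir -p pics
python3 - <<'E'
from cell import bot
import cv2,numpy as np
a=bot.grab_frame("top");b=bot.grab_frame("side")
np.save("top.npy",a);np.save("side.npy",b)
cv2.imwrite("pics/top1.png",cv2.resize(a[:,:,::-1],(800,600),interpolation=cv2.INTER_CUBIC))
cv2.imwrite("pics/side1.png",cv2.resize(b[:,:,::-1],(800,600),interpolation=cv2.INTER_CUBIC))
print(bot.get_state())
for n in("top","side","wrist"):print(n,bot.camera_model(n))
E
```

```text
{'time_s': 0.1, 'joint_pos': array([ 1.11249996e+00,  4.94131133e-01,  1.34605518e+00,  3.45804721e-05,
        1.30250560e+00, -9.55196977e-02]), 'qd': array([ 8.91750262e-04, -1.24668993e-03, -1.97807767e-03,  7.47466768e-05,
       -1.84989822e-04, -8.46587468e-04]), 'joint_torque': array([ 1.57943901e-03, -8.80245638e+01, -3.82542658e+01,  7.04925391e-02,
        4.79628181e-02, -1.31062898e-04]), 'tcp_pos': array([0.22164259, 0.58401963, 0.21339636]), 'ee_rot': array([-3.14050158e+00, -1.38022715e-04,  2.77880672e+00]), 'force': array([ 0.00911459, -0.26572916, -0.39047521]), 'ft_torque': array([ 0.05392439,  0.0126371 , -0.03025911]), 'gripper_force': 0.0, 'opening': 1.005063970751199}
top {'mtx': array([[482.172056  ,   0.        , 284.7071591 ],
       [  0.        , 482.172056  , 216.85421038],
       [  0.        ,   0.        ,   1.        ]]), 'R': array([[ 0.06438477, -0.99791798,  0.00378334],
       [-0.97504246, -0.06371518, -0.21267952],
       [ 0.21247778,  0.0100044 , -0.97711468]]), 't': array([0.07518853, 0.56138602, 1.32885849])}
side {'mtx': array([[457.229158
[... 163 characters left out ...]
-0.57845985,  0.00124105],
       [-0.31616718, -0.44763485, -0.83645762],
       [ 0.48441269,  0.6819144 , -0.5480302 ]]), 't': array([-0.39392182,  0.27584064,  1.39681288])}
wrist {'mtx': array([[326.40280566,   0.        , 277.89840519],
       [  0.        , 326.40280566, 212.40429588],
       [  0.        ,   0.        ,   1.        ]]), 'hand_eye': array([[-3.29106475e-04, -9.59961092e-01, -2.80133169e-01,
         7.88088963e-02],
       [ 9.99999942e-01, -3.39743389e-04, -1.05878950e-05,
        -3.11651178e-04],
       [-8.50094252e-05, -2.80133157e-01,  9.59961149e-01,
        -1.71983894e-01],
       [ 0.00000000e+00,  0.00000000e+00,  0.00000000e+00,
         1.00000000e+00]])}
```

View pics/top1.png

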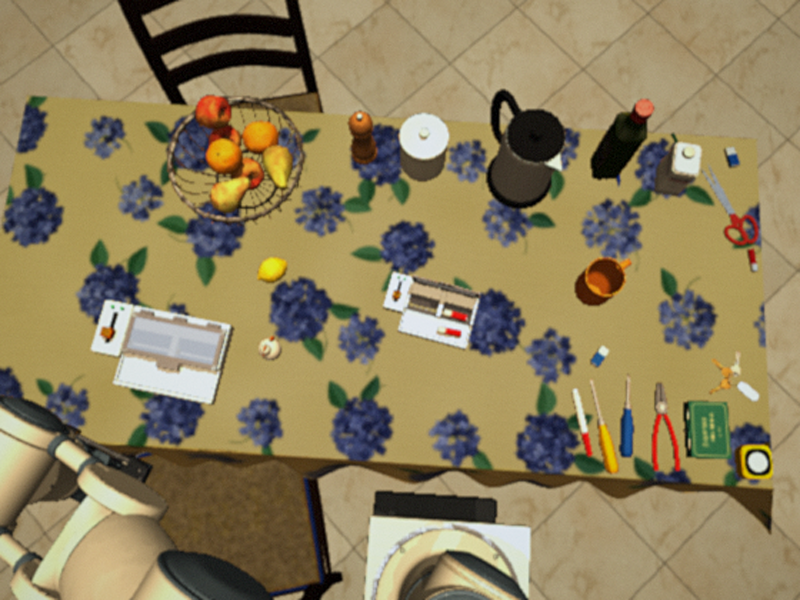

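View pics/side1.png

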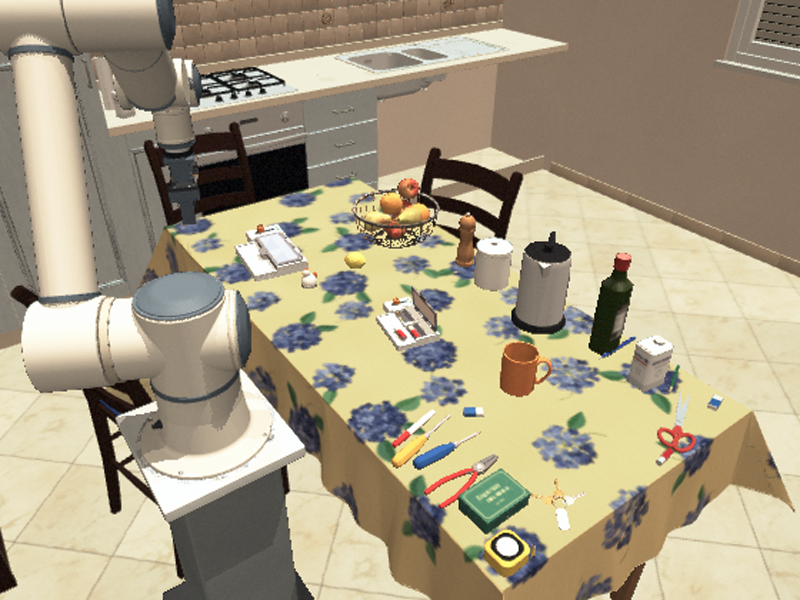

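The target is the smaller charger, at about (435,310) in the top picture. Its cover is upright and there are red batteries at (455,313) in the bay and (450,332) on the apron. The decoy charger is at (170,350). Next I get a rough pose from its corners.

```bash
cat > h.py <<'E'
import numpy as np
from cell import bot
from scipy.spatial.transform import Rotation as Rn
def cam(name,st=None):
    c=bot.camera_model(name); K=np.array(c["mtx"])
    if name!="wrist": return K,np.array(c["R"]),np.array(c["t"])
    T=np.eye(4);T[:3,:3]=Rn.from_euler("xyz",st["ee_rot"]).as_matrix();T[:3,3]=st["tcp_pos"]
    M=np.linalg.inv(T@np.array(c["hand_eye"]));return K,M[:3,:3],M[:3,3]
def proj(X,c):
    K,R,t=c; p=(K@(R@np.atleast_2d(X).T+t[:,None]));return (p[:2]/p[2]).T
def ray(uv,z,c):
    K,R,t=c;o=-R.T@t;d=R.T@np.linalg.solve(K,[*uv,1.]);return o+d*(z-o[2])/d[2]
def c2w(p,pose):
    x,y,a=pose;p=np.atleast_2d(p).astype(float)/1000
    return np.c_[x+np.cos(a)*p[:,0]-np.sin(a)*p[:,1],y+np.sin(a)*p[:,0]+np.cos(a)*p[:,1],p[:,2]]
E
python3 - <<'E'
from h import *
c=cam("top")
fl=ray((400*.7,333*.7),.018,c);fr=ray((469*.7,348*.7),.018,c)
yv=(fl-fr);print(fl,fr,np.hypot(*yv[:2]))
a=np.arctan2(-yv[0],yv[1]);m=(fl+fr)/2
o=m[:2]+.071*np.array([np.cos(a),np.sin(a)]);print("origin",o,"yaw",a)
s=bot.get_state();tgt=o+.06*np.array([np.cos(a),np.sin(a)])
w=np.r_[tgt,.17]-s["tcp_pos"];R=Rn.from_euler("xyz",s["ee_rot"]).as_matrix()
ya=a+np.pi; print("yaw change",ya-s["ee_rot"][2]); print("tool shift now axes mm",R.T@w*1000, w)
E
```

```text
[0.5146896  0.12253065 0.018     ] [ 0.4926653  -0.02106317  0.018     ] 0.14527303132890793
origin [0.57385676 0.03996969] yaw -0.1521931062647745
yaw change 0.2105928235945842
tool shift now axes mm [-581.04214381 -371.05499201   43.72103835] [ 0.41152063 -0.55314631 -0.04339636]
```

play_rows:
  steps:
    - [0,0,0,-0.0168]
    - [0,0,0,-0.0168]
    - [-0.109,-0.1076,0.0096,0]
    - [-0.109,-0.1076,0.0096,0]
    - [-0.109,-0.1076,0.0096,0]
    - [-0.109,-0.1076,0.0096,0]
    - [-0.109,-0.1076,0.0096,0]
    - [-0.109,-0.1076,0.0096,0]
    - [-0.109,-0.1076,0.0096,0]
    - [-0.109,-0.1076,0.0096,0]
    - [-0.109,-0.1076,0.0096,0]
    - [-0.109,-0.1076,0.0096,0]
    - [-0.109,-0.1076,0.0096,0]
    - [-0.109,-0.1076,0.0096,0]
    - [-0.109,-0.1076,0.0096,0]
    - [-0.109,-0.1076,0.0096,0]
    - [-0.109,-0.1076,0.0096,0]
    - [-0.109,-0.1076,0.0096,0]
    - [-0.109,-0.1076,0.0096,0]
    - [-0.109,-0.1076,0.0096,0]
  jaw: 0

```text
time_s: 2.1
tcp_pos: [0.6341, 0.0301, 0.1703]
ee_rot: [-3.142, -0.001, 2.99]
force: [1.1, -0.2, -0.3]
opening: 0.001
gripper_force: 0.0
```

play_rows:
  steps:
    - [0,0,0,0]
    - [0,0,0,0]
    - [0,0,0,0]

```text
time_s: 2.4
tcp_pos: [0.6329, 0.0322, 0.1705]
ee_rot: [3.141, -0.001, 2.99]
force: [0.0, 0.8, -1.0]
opening: 0.006
gripper_force: 0.0
```

Run:
```python
from h import *
import cv2,pickle
s=bot.get_state();a=bot.grab_frame("wrist");pickle.dump((s,a),open("w1.pkl","wb"))
cv2.imwrite("pics/w1.png",cv2.resize(a[:,:,::-1],(800,600),interpolation=cv2.INTER_CUBIC))
print(s["tcp_pos"],s["ee_rot"],s["opening"],s["joint_pos"])
```

```text
[0.63286075 0.032184   0.17048799] [ 3.14148185e+00 -9.11096493e-04  2.99028745e+00] 0.00553036103681905 [-4.34985794e-02  5.47751021e-01  1.37421555e+00  2.21654798e-04
  1.22051997e+00 -1.46306581e+00]
```

View pics/w1.png

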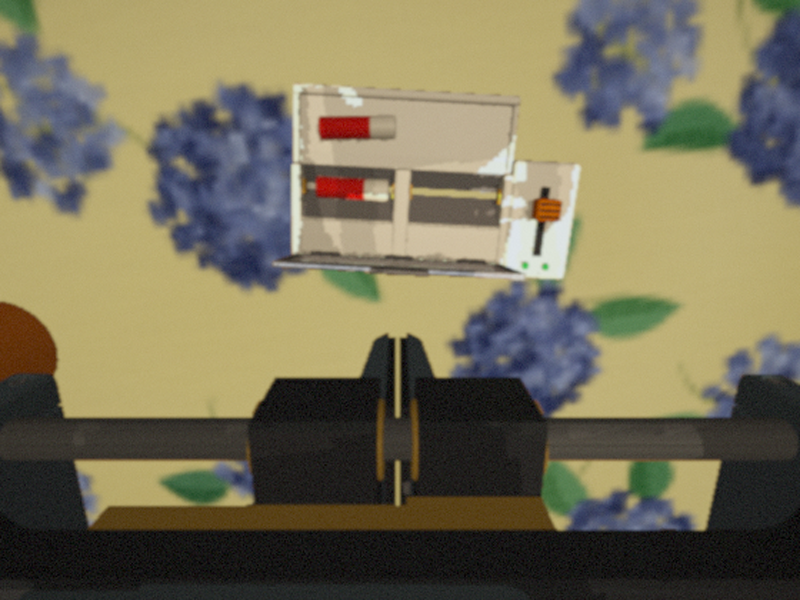

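The wrist picture shows the charger: front corners at (293,85) and (519,97), pod corners at (580,165) and (565,278), the loose battery spanning (319..396,127), the full one at (350,189), the knob at (547,209), and the mug at far left. I'll fit the pose and check it with an overlay.

```bash
cat > fit.py <<'E'
from h import *
import cv2,pickle
from scipy.optimize import least_squares
s,a=pickle.load(open("w1.pkl","rb"));c=cam("wrist",s)
P=np.array([[-71,-73,20],[-71,73,20],[-32,116,26],[46,116,26],[-32,72,26]])
U=np.array([[293,85],[519,97],[580,165],[565,278],[516,161]])*.7
f=lambda q:(proj(c2w(P,q),c)-U).ravel()
r=least_squares(f,[.574,.04,-.152]);pose=r.x
E
python3 - <<'E'
from fit import *
print(pose,np.round(r.fun,1));np.save("pose.npy",pose)
k=5;x0,y0=190,50;im=cv2.resize(a[y0:y0+150,x0:x0+225],None,fx=3.5,fy=3.5,interpolation=cv2.INTER_CUBIC)[:,:,::-1].copy()
def L(pts,col):
    u=(proj(c2w(pts,pose),c)-[x0,y0]+.5)*3.5
    cv2.polylines(im,[np.int32(u)],True,col,1)
L([[-71,-73,20],[-71,73,20],[-65,73,20],[-65,-73,20]],(0,255,0))
L([[-32,72,26],[-32,116,26],[46,116,26],[46,72,26]],(0,255,0))
L([[-22,5,17],[-22,67,17],[14,67,24],[14,5,24]],(255,0,0))
L([[-22,-67,17],[-22,-5,17],[14,-5,24],[14,-67,24]],(255,0,0))
L([[-30,-69,15],[-30,69,15],[-65,69,15],[-65,-69,15]],(255,0,255))
for t in(0,5):L([[-9+t,86,41],[5+t,86,41],[5+t,102,41],[-9+t,102,41]],(255,255,0))
cv2.imwrite("pics/ov1.png",im)
pi=np.linalg.inv
def w2c(w):
    d=np.array(w[:2])-pose[:2];ca,sa=np.cos(pose[2]),np.sin(pose[2]);return np.array([ca*d[0]+sa*d[1],-sa*d[0]+ca*d[1]])*1000
for u in[(319,127),(396,127)]:print("batt ends",w2c(ray(np.array(u)*.7,.023,c)))
print("mug",w2c(ray((605*.7,280*.7),.05,cam("top"))))
E
```

```text
[ 0.57920986  0.04285483 -0.19691939] [-1.   0.3  1.2 -0.2  1.3 -1.  -0.4  1.6 -1.1 -0.4]
batt ends [-46.83087321 -55.17447776]
batt ends [-49.07216931  -5.71971514]
mug [ 131.35010182 -313.97828009]
```

View pics/ov1.png

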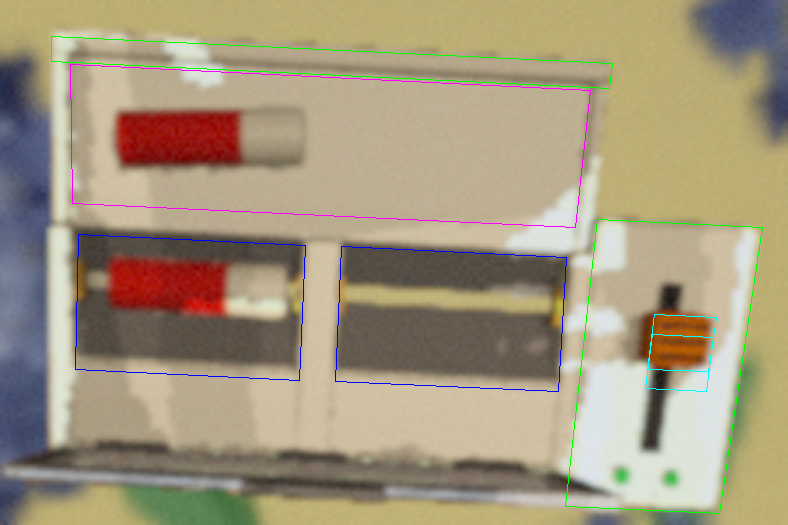

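The overlay fits to about 1 mm. The battery is at charger (-48,-30), spans y -55..-6, and is slightly yawed. Next I compute the shift for straddling it from above with the jaw about 66 mm open.

```bash
cat > go.py <<'E'
import sys
from h import *
pose=np.load("pose.npy");s=bot.get_state();R=Rn.from_euler("xyz",s["ee_rot"]).as_matrix()
d=s["tcp_pos"][:2]-pose[:2];ca,sa=np.cos(pose[2]),np.sin(pose[2])
now=np.array([ca*d[0]+sa*d[1],-sa*d[0]+ca*d[1],s["tcp_pos"][2]])*[1000,1000,1000]
print("t",round(s["time_s"],2),"TCP charger mm",now.round(1),"yaw err",round(s["ee_rot"][2]-(pose[2]+np.pi),4),"F",np.round(s["force"],1),"op",round(s["opening"],3))
for i in range(1,len(sys.argv)-2,3):
    t=np.array(list(map(float,sys.argv[i:i+3])));dd=(t-now)
    print("to",t,"tool shift scaled (aligned)",np.round([-dd[0]/250,dd[1]/250,-dd[2]/250],4));now=t
E
python3 go.py -52 -26 60 -52 -26 22
```

```text
t 2.45 TCP charger mm [ 54.7   0.2 170.7] yaw err 0.046 F [ 0.2 -0.4  0.2] op 0.002
to [-52. -26.  60.] tool shift scaled (aligned) [ 0.4266 -0.105   0.4427]
to [-52. -26.  22.] tool shift scaled (aligned) [-0.     0.     0.152]
```

play_rows:
  steps:
    - [0,0,0,0.0073]
    - [0.0711,-0.0175,0,0]
    - [0.0711,-0.0175,0,0]
    - [0.0711,-0.0175,0,0]
    - [0.0711,-0.0175,0,0]
    - [0.0711,-0.0175,0,0]
    - [0.0711,-0.0175,0,0]
    - [0,0,0.0738,0]
    - [0,0,0.0738,0]
    - [0,0,0.0738,0]
    - [0,0,0.0738,0]
    - [0,0,0.0738,0]
    - [0,0,0.0738,0]
    - [0,0,0,0]
    - [0,0,0,0]
    - [0,0,0,0]
  jaw: 0.725

```text
time_s: 4.05
tcp_pos: [0.5242, 0.027, 0.061]
ee_rot: [3.141, 0.001, 2.945]
force: [-0.7, -0.7, -0.3]
opening: 0.725
gripper_force: 0.0
```

```bash
python3 go.py -52 -26 22
python3 - <<'E'
from h import *
import cv2,pickle
s=bot.get_state();a=bot.grab_frame("wrist");pickle.dump((s,a),open("w2.pkl","wb"))
cv2.imwrite("pics/w2.png",cv2.resize(a[:,:,::-1],(800,600),interpolation=cv2.INTER_CUBIC))
E
```

```text
t 4.05 TCP charger mm [-50.8 -26.3  61. ] yaw err -0.0001 F [-0.7 -0.7 -0.3] op 0.725
to [-52. -26.  22.] tool shift scaled (aligned) [0.0048 0.0011 0.1561]
```

View pics/w2.png

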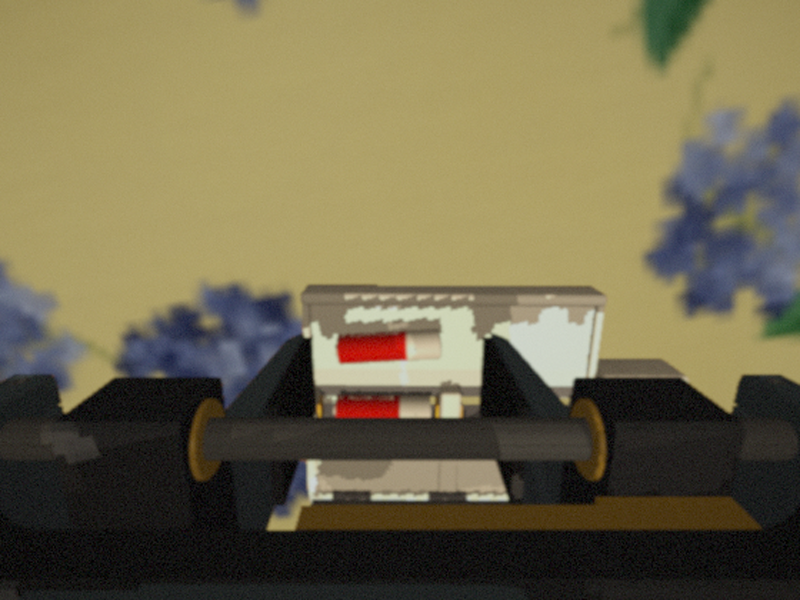

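In this view the lip's front edge runs from (303,288) to (605,296), so the charger yaw may be slightly more negative than my fit. I'll measure the line numerically in both wrist images.

Run:
```python
from h import *
import pickle
def line(f,c0,c1,r0,r1,z):
    s,a=pickle.load(open(f,"rb"));c=cam("wrist",s);sat=(a[:,:,0].astype(float)-a[:,:,2])
    pts=[]
    for u in range(c0,c1):
        col=sat[r0:r1,u];lo,hi=np.median(col[-4:]),np.median(col[:5]);th=(lo+hi)/2
        i=np.argmax(col<th)
        if i>0: pts.append((u,r0+i-1+(col[i-1]-th)/(col[i-1]-col[i])))
    p=np.array(pts);k=np.polyfit(p[:,0],p[:,1],1)
    for _ in range(3):
        e=p[:,1]-np.polyval(k,p[:,0]);p=p[abs(e)<max(2*e.std(),.4)];k=np.polyfit(p[:,0],p[:,1],1)
    A=ray((c0,np.polyval(k,c0)),z,c);B=ray((c1,np.polyval(k,c1)),z,c);d=B-A
    print(f,k,len(p),"yaw",np.arctan2(-d[0],d[1]),A,B); return c
line("w1.pkl",212,355,45,72,.020)
line("w2.pkl",217,415,180,208,.0)
line("w2.pkl",217,415,180,208,.02)
pose=np.load("pose.npy");print(pose,c2w([[-71,-70,0]],pose),c2w([[-71,70,0]],pose))
```

```text
w1.pkl [ 0.05945212 45.37536654] 126 yaw -0.20616207130559513 [ 0.49490755 -0.00742892  0.02      ] [0.52152433 0.11984288 0.02      ]
w2.pkl [6.16607628e-03 1.97583928e+02] 188 yaw -0.20373561156689804 [ 0.49469487 -0.01307644  0.        ] [0.52415296 0.12950724 0.        ]
w2.pkl [6.16607628e-03 1.97583928e+02] 188 yaw -0.20373561156689823 [ 0.49056491 -0.0083356   0.02      ] [0.51749348 0.1220046  0.02      ]
[ 0.57920986  0.04285483 -0.19691939] [[ 0.49588657 -0.01190125  0.        ]] [[0.52327746 0.1253931  0.        ]]
```

```bash
python3 - <<'E'
import numpy as np
np.save("pose.npy",[.5780,.0431,-.205])
E
python3 go.py -51 -26 22 -51 44 22
```

```text
t 4.1 TCP charger mm [-49.3 -26.8  61.1] yaw err 0.0078 F [ 0.9 -0.1 -0.4] op 0.728
to [-51. -26.  22.] tool shift scaled (aligned) [0.007  0.003  0.1562]
to [-51.  44.  22.] tool shift scaled (aligned) [-0.    0.28 -0.  ]
```

play_rows:
  steps:
    - [0,0,0,0.0012]
    - [0.011,0.003,0.03,0]
    - [0,0,0.04,0]
    - [0,0,0.04,0]
    - [0,0,0.03,0]
    - [0,0,0.016,0]
    - [0,0,0,0]
    - [0,0,0,0]
    - [0,0,0,0]

```text
time_s: 5.0
tcp_pos: [0.5213, 0.028, 0.0209]
ee_rot: [-3.142, 0.0, 2.936]
force: [0.5, 0.4, 0.3]
opening: 0.725
gripper_force: 0.0
```

play_rows:
  steps:
    - [0,0.02,0,0]
    - [0,0.02,0,0]
    - [0,0.02,0,0]
    - [0,0.02,0,0]
    - [0,0.02,0,0]
    - [0,0.02,0,0]
    - [0,0.02,0,0]
    - [0,0.02,0,0]
    - [0,0.02,0,0]
    - [0,0.02,0,0]
    - [0,0.02,0,0]
    - [0,0.02,0,0]
    - [0,0.012,0,0]
    - [0,0.012,0,0]
    - [0,0.008,0,0]
    - [0,0,0,0]
    - [0,0,0,0]
    - [0,0,0,0]

```text
time_s: 6.8
tcp_pos: [0.5351, 0.0945, 0.021]
ee_rot: [-3.142, -0.0, 2.936]
force: [-0.1, -0.1, 1.0]
opening: 0.726
gripper_force: 0.0
```

```bash
python3 go.py -51 44 22
python3 - <<'E'
from h import *
import cv2,pickle
s=bot.get_state();a=bot.grab_frame("wrist");pickle.dump((s,a),open("w3.pkl","wb"))
c=cam("wrist",s);pose=np.load("pose.npy")
x0,y0=140,200;im=cv2.resize(a[y0:y0+160,x0:x0+280],None,fx=2.8,fy=2.8,interpolation=cv2.INTER_CUBIC)[:,:,::-1].copy()
def L(pts,col):
    cv2.polylines(im,[np.int32((proj(c2w(pts,pose),c)-[x0,y0]+.5)*2.8)],True,col,1)
L([[-30,-69,15],[-30,69,15],[-65,69,15],[-65,-69,15]],(255,0,255))
L([[-71,-73,0],[-71,73,0]],(0,255,0))
L([[-48,11,23],[-48,61,23]],(255,255,0))
cv2.imwrite("pics/w3.png",im)
E
```

```text
t 6.8 TCP charger mm [-52.5  41.6  21. ] yaw err -0.0003 F [-0.1 -0.1  1. ] op 0.726
to [-51.  44.  22.] tool shift scaled (aligned) [-0.006   0.0097 -0.0039]
```

View pics/w3.png

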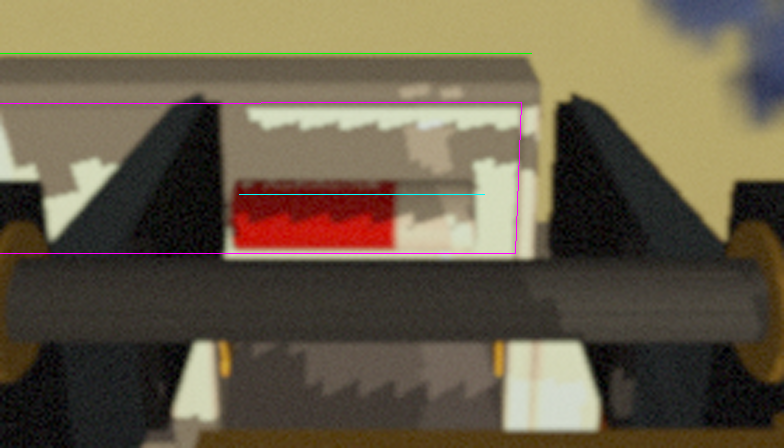

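The overlay shows the battery about 2.5 mm short of the bay middle (blob centre 354 against 362 px, and the bay sits slightly right of the overlay). It is straight and on the flat at x≈-44. I push 2.5 mm more, back off, lift, and go round to the robot side with the jaw nearly shut.

play_rows:
  steps:
    - [0,0.005,0,0]
    - [0,0.005,0,0]
    - [0,0,0,0]
    - [0,0,0,0]
    - [0,-0.008,0,0]
    - [0,0,-0.06,0]
    - [0,0,-0.08,0]
    - [0,0,0,0]
    - [0.056,-0.012,0,0]
    - [0.056,-0.012,0,0]
    - [0,0,0,0]
    - [0,0,0,0]
    - [0,0,0,0]

```text
time_s: 8.15
tcp_pos: [0.5074, 0.0949, 0.0559]
ee_rot: [3.141, 0.001, 2.936]
force: [-0.2, 0.5, 0.8]
opening: 0.726
gripper_force: 0.0
```

play_rows:
  steps:
    - [0,0,0,0]
    - [0,0,0,0]
    - [0,0,0,0]
    - [0,0,0,0]
    - [0,0,0,0]
    - [0,0,0,0]
  jaw: 0.22

```text
time_s: 8.75
tcp_pos: [0.5066, 0.0949, 0.056]
ee_rot: [-3.142, -0.0, 2.937]
force: [-0.7, 0.6, 0.3]
opening: 0.238
gripper_force: 0.0
```

```bash
python3 go.py -80 36 23 -60 36 23
python3 - <<'E'
from h import *
import cv2,pickle
s=bot.get_state();a=bot.grab_frame("wrist");pickle.dump((s,a),open("w4.pkl","wb"))
c=cam("wrist",s);pose=np.load("pose.npy")
x0,y0=140,220;im=cv2.resize(a[y0:y0+180,x0:x0+280],None,fx=2.8,fy=2.8,interpolation=cv2.INTER_CUBIC)[:,:,::-1].copy()
def L(pts,col):
    cv2.polylines(im,[np.int32((proj(c2w(pts,pose),c)-[x0,y0]+.5)*2.8)],True,col,1)
L([[-30,-69,15],[-30,69,15],[-65,69,15],[-65,-69,15]],(255,0,255))
L([[-71,-73,0],[-71,73,0]],(0,255,0))
L([[-44,11,23],[-44,61,23]],(255,255,0))
cv2.imwrite("pics/w4.png",im)
E
```

```text
t 8.75 TCP charger mm [-80.5  36.2  56. ] yaw err -0.0 F [-0.7  0.6  0.3] op 0.238
to [-80.  36.  23.] tool shift scaled (aligned) [-0.002  -0.0009  0.1321]
to [-60.  36.  23.] tool shift scaled (aligned) [-0.08  0.   -0.  ]
```

View pics/w4.png

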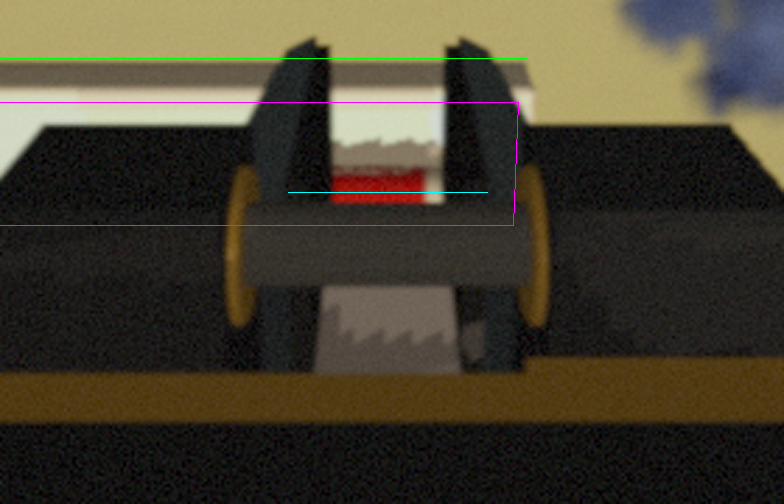

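play_rows:
  steps:
    - [0,0,0.045,0]
    - [0,0,0.045,0]
    - [0,0,0.038,0]
    - [0,0,0,0]
    - [0,0,0,0]
    - [-0.012,0,0,0]
    - [-0.012,0,0,0]
    - [-0.012,0,0,0]
    - [-0.012,0,0,0]
    - [-0.012,0,0,0]
    - [-0.012,0,0,0]
    - [-0.012,0,0,0]

```text
time_s: 10.0
tcp_pos: [0.5274, 0.0906, 0.024]
ee_rot: [-3.142, -0.0, 2.936]
force: [0.1, -0.2, 0.0]
opening: 0.219
gripper_force: 0.0
```

play_rows:
  steps:
    - [-0.008,0,0,0]
    - [-0.008,0,0,0]
    - [-0.008,0,0,0]
    - [-0.008,0,0,0]
    - [-0.008,0,0,0]
    - [-0.008,0,0,0]
    - [-0.008,0,0,0]
    - [-0.008,0,0,0]
    - [-0.008,0,0,0]
    - [-0.008,0,0,0]
    - [-0.008,0,0,0]
    - [-0.008,0,0,0]
    - [0,0,0,0]
    - [0,0,0,0]
    - [0,0,0,0]
    - [0,0,0,0]

```text
time_s: 11.6
tcp_pos: [0.5505, 0.0858, 0.024]
ee_rot: [-3.142, -0.0, 2.937]
force: [0.5, 0.5, 0.4]
opening: 0.223
gripper_force: 0.0
```

play_rows:
  steps:
    - [0.04,0,0,0]
    - [0.04,0,0,0]
    - [0,0,-0.1,0]
    - [0,0,-0.2,0]
    - [0,0,-0.2,0]
    - [-0.1,0,-0.1,0]
    - [-0.15,0,0,0]
    - [-0.18,0,0,0]
    - [-0.18,0,0,0]
    - [-0.18,0,0,0]
    - [0,0,0,0]
    - [0,0,0,0]
    - [0,0,0,0]
  jaw: 0

```text
time_s: 12.9
tcp_pos: [0.7229, 0.0501, 0.1737]
ee_rot: [-3.141, -0.002, 2.937]
force: [-0.7, 0.1, 0.3]
opening: 0.003
gripper_force: 0.0
```

```bash
python3 go.py 100 0 160;  python3 - <<'E'
from h import *
import cv2,pickle
s=bot.get_state();a=bot.grab_frame("wrist");pickle.dump((s,a),open("w5.pkl","wb"))
c=cam("wrist",s);pose=np.load("pose.npy")
u=proj(c2w([[-20,20,20]],pose),c)[0];x0,y0=int(max(0,u[0]-120)),int(max(0,u[1]-80));print(x0,y0)
im=cv2.resize(a[y0:y0+180,x0:x0+240],None,fx=3.3,fy=3.3,interpolation=cv2.INTER_CUBIC)[:,:,::-1].copy()
def L(pts,col):
    cv2.polylines(im,[np.int32((proj(c2w(pts,pose),c)-[x0,y0]+.5)*3.3)],True,col,1)
for e in(1,-1):L([[-16.5,e*36-25,14.5],[-16.5,e*36+25,14.5],[.5,e*36+25,14.5],[.5,e*36-25,14.5]],(255,255,0))
L([[-71,-73,20],[-71,73,20]],(0,255,0))
L([[-32,72,26],[-32,116,26],[46,116,26],[46,72,26]],(0,255,0))
cv2.imwrite("pics/w5.png",im)
E
```

```text
t 12.9 TCP charger mm [140.4  36.4 173.7] yaw err 0.0002 F [-0.7  0.1  0.3] op 0.003
to [100.   0. 160.] tool shift scaled (aligned) [ 0.1618 -0.1454  0.0547]
139 0
```

View pics/w5.png

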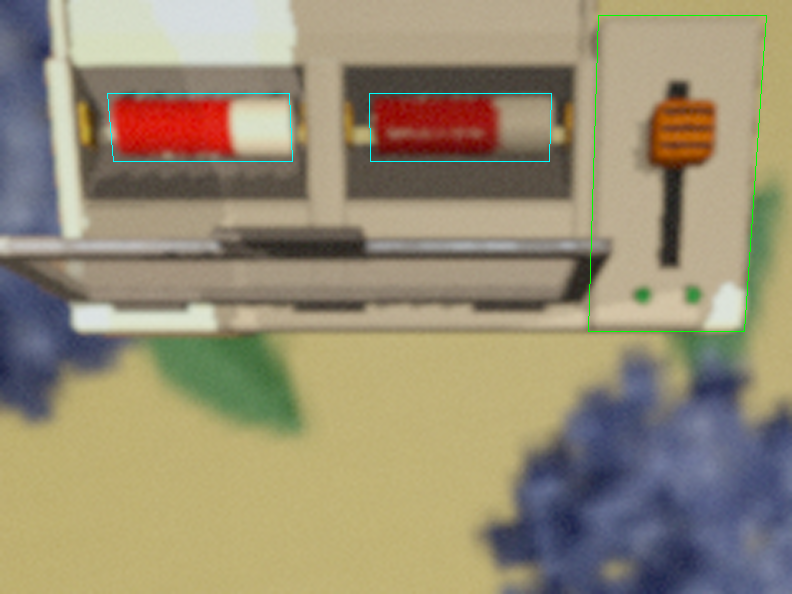

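The loose battery is settled in the trough, centred within about 1 mm of the overlay box, and the full battery hasn't moved. Now I go behind the cover and swing it shut along an arc.

play_rows:
  steps:
    - [0.0324,-0.0291,0.0758,0]
    - [0.0324,-0.0291,0.0758,0]
    - [0.0324,-0.0291,0.0758,0]
    - [0.0324,-0.0291,0.0758,0]
    - [0.0324,-0.0291,0.0758,0]
    - [0,0,0,0]
    - [0,0,0,0]

```text
time_s: 13.65
tcp_pos: [0.6772, 0.0226, 0.0802]
ee_rot: [3.141, 0.0, 2.937]
force: [-1.0, 0.0, 0.8]
opening: 0.004
gripper_force: 0.0
```

play_rows:
  steps:
    - [0.046,0,0,0]
    - [0.046,0,0,0]
    - [0.046,0,0,0]
    - [0.046,0,0,0]
    - [0.026,0,0.0034,0]
    - [0.026,0,0.0034,0]
    - [0.024,0,0.01,0]
    - [0.024,0,0.01,0]
    - [0.0208,0,0.0158,0]
    - [0.0208,0,0.0158,0]
    - [0.0158,0,0.0208,0]
    - [0.0158,0,0.0208,0]
    - [0.0148,0,0.032,0]
    - [0.0088,0,0.0332,0]
    - [0.0024,0,0.0172,0]
    - [0,0,0,0]
    - [0,0,0,0]

```text
time_s: 15.35
tcp_pos: [0.5837, 0.0417, 0.0336]
ee_rot: [-3.142, -0.0, 2.937]
force: [-0.5, 1.1, 0.5]
opening: 0.004
gripper_force: 0.0
```

```bash
python3 go.py 4 0 29
```

```text
t 15.35 TCP charger mm [ 5.8 -0.2 33.6] yaw err -0.0001 F [-0.5  1.1  0.5] op 0.004
to [ 4.  0. 29.] tool shift scaled (aligned) [0.0074 0.0007 0.0184]
```

play_rows:
  steps:
    - [0.02,0,0.006,0]
    - [0.01,0,0.006,0]
    - [0,0,0.005,0]
    - [0,0,0,0]
    - [0,0,0,0]
    - [0,0,0,0]

```text
time_s: 15.95
tcp_pos: [0.5764, 0.0433, 0.0295]
ee_rot: [3.142, 0.0, 2.937]
force: [-0.2, 0.2, -0.5]
opening: 0.005
gripper_force: 0.0
```

play_rows:
  steps:
    - [0,0,0.003,0]
    - [0,0,0,0]
    - [0,0,0,0]

```text
time_s: 16.25
tcp_pos: [0.5764, 0.0433, 0.0291]
ee_rot: [3.141, 0.001, 2.936]
force: [-2.1, -0.3, 10.2]
opening: 0.003
gripper_force: 4.8
```

The cover bottomed out at z 29.1 with 10 N of push-back, so it's shut. Now the switch.

play_rows:
  steps:
    - [0,0,-0.06,0]
    - [0,0,-0.08,0]
    - [0.06,0.1,0,0]
    - [0.06,0.1,0,0]
    - [0.06,0.1,0,0]
    - [0,0.07,0,0]
    - [0,0,0,0]
    - [0,0,0,0]
    - [0,0,0,0]

```text
time_s: 17.15
tcp_pos: [0.5514, 0.1422, 0.0636]
ee_rot: [-3.141, 0.0, 2.936]
force: [0.1, -0.1, -0.2]
opening: 0.003
gripper_force: 0.0
```

```bash
python3 go.py -45 94 31 -7 94 31
```

```text
t 17.15 TCP charger mm [-46.3  91.6  63.6] yaw err -0.0007 F [ 0.1 -0.1 -0.2] op 0.003
to [-45.  94.  31.] tool shift scaled (aligned) [-0.005   0.0097  0.1303]
to [-7. 94. 31.] tool shift scaled (aligned) [-0.152  0.    -0.   ]
```

play_rows:
  steps:
    - [0,0.0097,0.04,0]
    - [0,0,0.05,0]
    - [0,0,0.04,0]
    - [0,0,0,0]
    - [-0.016,0,0,0]
    - [-0.016,0,0,0]
    - [-0.016,0,0,0]
    - [-0.016,0,0,0]
    - [-0.016,0,0,0]
    - [-0.016,0,0,0]
    - [-0.016,0,0,0]
    - [-0.016,0,0,0]
    - [-0.016,0,0,0]
    - [0,0,0,0]
    - [0,0,0,0]

```text
time_s: 18.65
tcp_pos: [0.5869, 0.138, 0.0311]
ee_rot: [3.142, 0.0, 2.936]
force: [0.3, 0.5, 0.4]
opening: 0.004
gripper_force: 0.0
```

play_rows:
  steps:
    - [-0.004,0,0,0]
    - [-0.004,0,0,0]
    - [0,0,0,0]
    - [0,0,0,0]

```text
time_s: 19.05
tcp_pos: [0.5882, 0.1377, 0.0311]
ee_rot: [-3.141, -0.001, 2.937]
force: [-4.3, 1.1, 2.4]
opening: 0.006
gripper_force: 2.3
```

play_rows:
  steps:
    - [-0.004,0,0,0]
    - [0,0,0,0]
    - [0,0,0,0]

```text
time_s: 19.35
tcp_pos: [0.5883, 0.1377, 0.031]
ee_rot: [-3.141, -0.002, 2.937]
force: [-9.4, 3.7, 5.3]
opening: 0.001
gripper_force: 4.8
```

play_rows:
  steps:
    - [-0.004,0,0,0]
    - [0,0,0,0]
    - [0,0,0,0]

```text
time_s: 19.65
tcp_pos: [0.5884, 0.1376, 0.0309]
ee_rot: [-3.141, -0.004, 2.937]
force: [-13.0, 5.0, 8.3]
opening: 0.004
gripper_force: 7.1
```

The switch is at its end stop: the force rises and nothing moves. I retreat and take a last look.

play_rows:
  steps:
    - [0.04,0,0,0]
    - [0.06,0,0,0]
    - [0,0,-0.1,0]
    - [0,0,-0.2,0]
    - [0,0,-0.2,0]
    - [-0.1,-0.05,-0.1,0]
    - [-0.18,-0.06,0,0]
    - [-0.18,-0.06,0,0]
    - [-0.18,-0.06,0,0]
    - [-0.15,0,0,0]
    - [0,0,0,0]
    - [0,0,0,0]
    - [0,0,0,0]

```text
time_s: 20.95
tcp_pos: [0.747, 0.0462, 0.1811]
ee_rot: [-3.141, -0.0, 2.937]
force: [0.0, -0.0, 0.0]
opening: 0.005
gripper_force: 0.0
```

```bash
python3 go.py;  python3 - <<'E'
from h import *
import cv2
s=bot.get_state();a=bot.grab_frame("wrist")
c=cam("wrist",s);pose=np.load("pose.npy")
u=proj(c2w([[-10,20,20]],pose),c)[0];x0,y0=int(max(0,u[0]-120)),int(max(0,u[1]-90))
im=cv2.resize(a[y0:y0+180,x0:x0+240],None,fx=3.3,fy=3.3,interpolation=cv2.INTER_CUBIC)[:,:,::-1].copy()
def L(pts,col):
    cv2.polylines(im,[np.int32((proj(c2w(pts,pose),c)-[x0,y0]+.5)*3.3)],True,col,1)
L([[-16.5,11,14.5],[-16.5,61,14.5],[.5,61,14.5],[.5,11,14.5]],(255,255,0))
L([[-22,-70,29],[-22,70,29],[38,70,29],[38,-70,29]],(0,255,0))
L([[9,86,41],[23,86,41],[23,102,41],[9,102,41]],(255,0,0))
cv2.imwrite("pics/w6.png",im)
E
```

```text
t 20.95 TCP charger mm [164.8  37.5 181.1] yaw err 0.0003 F [ 0. -0.  0.] op 0.005
```

View pics/w6.png

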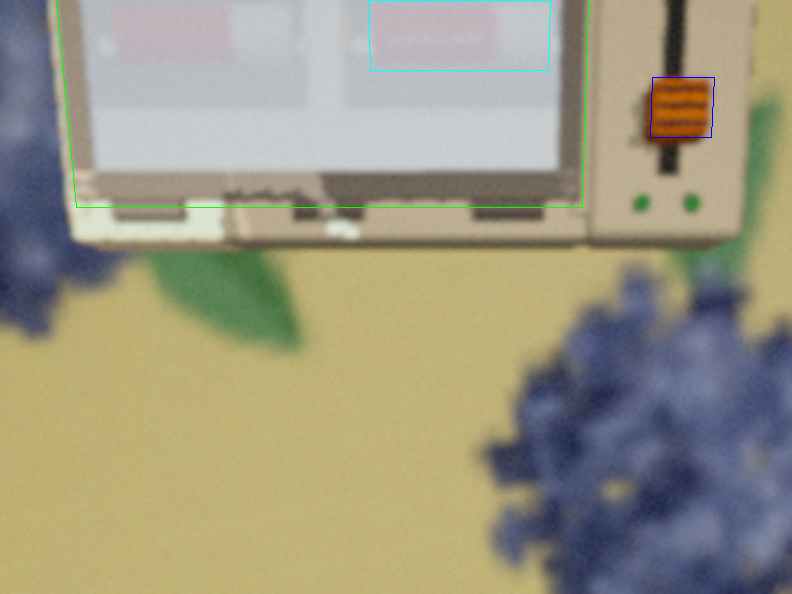

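The final picture shows the cover level on its outline, both batteries under it, and the knob at (682,108) on the fully-on outline. I'm handing in.

```bash
python3 -c "
from cell import bot
print(bot.sign_off())"
```

```text
the job is handed in; nothing more can be done
None
```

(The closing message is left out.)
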